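# Nip a die in the click-lever clamp

### The job

Set the oblong steel die on the narrow rail of the green clamp, standing on its flat base with its length along the rail, between the sprung jaw and the fence, and let go of it. Then swing the clamp's lever by its black post, clockwise seen from above, feeling for the clicks: advance it exactly four clicks, never five, so the jaw nips the die against the fence. The lever springs back if released, so finish while still holding it there; leave the other two dies and the jar where they are.

Things in the scene. Friction and masses are not known exactly. Their poses are not given: they have to be found in the camera images.
- die: Loose steel die, about 0.4 kg: oblong base plate 70 (its x) x 36 (its y) x 12 mm with an upright spine on top, 50 (x) x 14 (y) x 30 mm; 42 mm tall in all. Origin at the centre of the underside, z up. Lift it by the spine, across its 14 mm. Two other dies of the same steel stand near; only this one is oblong.
- clamp: Fixed bench clamp, origin on the bench, z up. Green base plate 20 mm thick, x -75 to 75, y -170 to 180 mm. A steel rail 20 mm wide, its top 50 mm above the bench, runs along y at x = 0 from y = -50 to 160 mm. Fence: face at y = 150 mm, 60 mm wide, 80 mm high. The jaw (78 mm high) rides over the rail towards +y, 38 mm per radian of lever.
- rail_mid (a point): Point on the rail's top, midway between the pad (lever at rest) and the fence: at (0, 100, 50) mm in the clamp's frame, with the clamp's axes. The middle of the die's underside goes here.
- pad: Sprung steel pad on the jaw, 36 mm wide, z 52 to 66 mm; it pushes the die along the rail to the fence, then gives way (1 N plus 0.15 N per mm). Its face is 50 mm to +y of this origin, which coincides with the clamp's origin while the lever rests: so the face is then 100 mm from the fence and a 70 mm die has 30 mm of play.
- lever: Flat steel lever 18 mm wide on an upright axis at (0, -100) mm in the clamp's frame; origin on this axis, 38 mm above the bench, x along the arm. At rest, against a stop, the arm points 240 deg counter-clockwise from the clamp's x axis (to -x and -y). It turns clockwise seen from above, up to 1.6 rad. The arm's top is 70 mm above the bench.
- post (a point): Centre of the top of the lever's handle: an upright black round post, 16 mm in diameter, 120 mm from the lever's axis, its top 124 mm above the bench, free from 70 mm up. Pushing it along its arc takes about 4 N at first, 1 to 11 N over the clicks; a spring always drives it back.
- ring: Steel ring under the lever, 94 mm wide, origin on the lever's axis, with six ratchet teeth 0.22 rad apart. It stays put in use but stands differently each time. A sprung plunger clicks over each tooth: the push rises, then drops by 2 to 6 N. Tooth 1 is passed after 0.25 to 0.55 rad of lever, then one each 0.22 rad (26 mm of post). Its x axis: midway between the tips of teeth 4 and 5.
- die_round: Another steel die: round base 56 mm in diameter, same spine height; leave it where it is.
- die_square: Another steel die: base 46 x 46 mm, same spine height; leave it where it is.
- jar: Amber jar, 60 mm in diameter, 75 mm tall; leave it.
Not all that is in view belongs to the job. What is shaped like the die but pink or purple is not meant.

How it is judged:
By the outcome, as a careful person would: the job done as asked, in the order asked, and still so for the second after the job is handed in, while the arm keeps its last pose, push and grip.
It also fails if it takes over 72 s, if anything falls off the work surface, if the arm or the gripper's body presses on something with over 40 N, if the wrist force passes 120 N, or if a joint passes its speed limit or range.

### The arm

A 7-joint arm with a two-finger parallel gripper is mounted at the origin on the work surface. World frame = base frame: x ahead of the robot, y to its left, z up, the work surface at z = 0. Lengths are in mm, angles in degrees, forces in N, time in s.
With the tool pointing down it reaches from about 400 to 900 mm from the base axis. Payload 5.5 kg.
Tool frame: the origin (TCP) lies at the very end of the fingers, on their centre line; the grasp point (between the pads) lies 19 mm behind it; z points along the fingers, y is the line along which they close (so a half turn about z gives the same grasp; the last joint's range is limited). The gripper opens to 85 mm and grips with 20 to 120 N. Pads are 22 mm wide; open, the fingers measure 114 mm over their backs; the gripper's body (76 mm by 85 mm) begins 54 mm behind the grasp point. The pads swing forward as they close: fully open they stand 13 mm farther back than shut.
Start: joints at [-60.779, 28.699, -24.465, 88.831, 12.651, 65.22, -12.049], TCP at [158.758, 630.314, 231.31] pointing down, gripper open.
Joint ranges: [-164.97, 164.97], [-17.58, 116.51], [-87.97, 89.64], [11.32, 138.91], [-80.73, 260.73], [10.89, 115.49], [-147.41, 147.41]. Speed limits (degrees/s): [147.25, 147.25, 180, 180, 180, 180, 180].

### API

Orientations are given as a 3x3 rotation matrix whose columns are the frame's x, y, z axes.
In Python, from bench import move_ptp, move_straight, movej, grip, dwell, solve_ik, sense, read_camera, MotionError, hand_in gives the robot as it stands. The module is installed in compiled form; this text tells all that it offers. Calls block until the motion is done:
- move_ptp(position, orientation): joint-space move of the TCP to a pose.
- move_straight(position, rot=None, rate=150, until_force=None): straight line of the TCP; rot=None keeps the orientation; rate is the mean speed in mm/s. With until_force (N) it stops when the force on the tool has changed by that much, and returns True; else False.
- movej(angles): joint-space move.
- grip(opening, newtons=None): opening from 0.0 (shut) to 1.0 (fully open); newtons is the grip in N (None keeps the last); returns when the fingers have stopped.
- dwell(seconds).
- solve_ik(position, orientation): joint angles nearest the present ones, or None.
- sense(): the state.
- read_camera(name): name is "scene" or "top" or "wrist"; returns a dict with "color" (384x512x3 uint8, blue, green, red), "K" (3x3 intrinsics, pixels), "pose" (4x4, takes a point from camera to world coordinates); the wrist camera has in their place "hand_eye" (4x4, takes a point from camera to tool coordinates, whose origin is the TCP and whose axes are the flange's). Camera axes: x right, y down, z forward; pixel columns grow to the right and rows downward; lengths in mm; the calibration is good to about 2 mm. The wrist camera is an equidistant fisheye: a pixel r from the principal point sees the ray r / f radians off the axis. A picture is of the moment at which its call begins: read the wrist's pose just before it. There is no depth.
A pose or a line that the arm cannot do raises MotionError and nothing moves.
- hand_in(): hands the job in; it is judged then, once.
The state is a dict: "t": time; "joints": joint angles; "joint_velocities": joint speeds; "joint_efforts": joint torques, N m; "ee_pos": TCP position; "tool_rot": TCP orientation; "ft_force": force on the tool from outside, world axes, zero at the start; "moment": the same for the moment, N m; "grip_width": opening from 0.0 (shut) to 1.0 (fully open); "finger_force": force on a finger pad.
Only numpy, scipy, OpenCV 4.12 (cv2) and the standard library are available. Lean on these libraries where they do the work, as an engineer would, in place of code of your own. Each camera call takes 0.05 s, during which the arm holds its last target. There are 200 camera calls.

## Working session

There is one attempt and no reset: what is moved stays moved. The work goes in short steps, each a Python script; the robot and the scene stay as the last script left them, time stands still between calls to the robot, and variables do not carry over. Pictures are saved under pics/ and viewed, at most 10 in all, crops included, and the job is handed in when it is done.

```bash
mkdir -p pics; python3 - <<'E'
from bench import *
import cv2,numpy as np,pickle
d={}
s=sense(); print(s)
for n in("scene","top","wrist"):
    c=read_camera(n); d[n]=c; cv2.imwrite(f"pics/{n}0.png",c["color"]); print(n,c["K"].tolist(),np.round(c.get("pose",c.get("hand_eye")),3).tolist())
d["s"]=s
pickle.dump(d,open("c0.pkl","wb"))
cv2.imwrite("pics/both0.png",np.hstack([cv2.resize(d[n]["color"],(400,300)) for n in("scene","wrist")]))
E
```

```text
{'t': 0.0, 'joints': array([-60.78026773,  28.75571338, -24.45443848,  88.89097814,
        12.6509998 ,  65.22035192, -12.04746291]), 'joint_velocities': array([-0.01161269,  0.02876737, -0.04599993, -0.03750669,  0.03428684,
       -0.03505786, -0.01153771]), 'joint_efforts': array([-6.01951015e-04, -5.69513083e+01, -5.81661746e+00, -2.80940527e+01,
        1.05198997e-02,  1.23855297e-02,  8.26974542e-06]), 'ee_pos': array([158.64585911, 629.62490867, 230.24378205]), 'tool_rot': array([[-9.69728943e-01,  2.44183252e-01, -5.62005651e-04],
       [ 2.44183885e-01,  9.69727090e-01, -1.89767278e-03],
       [ 8.16121936e-05, -1.97746094e-03, -9.99998041e-01]]), 'ft_force': array([-1.1167261 , -0.11051408, -0.21824479]), 'moment': array([0.06594604, 0.00330961, 0.05682161]), 'finger_force': 0.0, 'grip_width': 0.9978188250846493}
scene [[483.47672258212594, 0.0, 264.48236719472493], [0.0, 483.47672258212594, 185.78033389536725], [0.0, 0.0, 1.0]] [[-0.895, 0.39, -0.218, 736.897], [0.447, 0.786, -0.427, 547.274], [0.005, -0.479, -0.878, 1109.384], [0.0, 0.0, 0.0, 1.0]]
top [[350.9093971009878, 0.0, 259.61074335643104], [0.0, 350.9093971009878, 190.80339314198918], [0.0, 0.0, 1.0]] [[-0.001, -0.987, 0.16, 307.942], [-1.0, 0.004, 0.016, 37.461], [-0.017, -0.159, -0.987, 1134.969], [0.0, 0.0, 0.0, 1.0]]
wrist [[297.3186396354542, 0.0, 254.6263952880261], [0.0, 297.3186396354542, 194.66739054051078], [0.0, 0.0, 1.0]] [[0.002, -0.966, -0.258, 64.028], [1.0, 0.001, 0.001, 0.091], [-0.001, -0.258, 0.966, -141.861], [0.0, 0.0, 0.0, 1.0]]
```

View pics/top0.png

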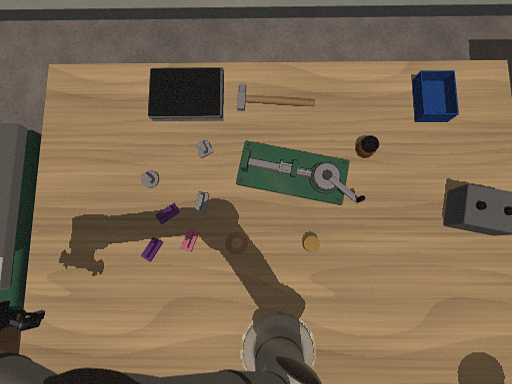

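View pics/scene0.png

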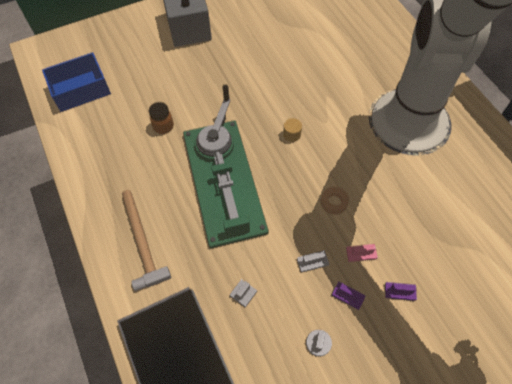

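The top view shows the following (col, row):
- Steel dies: (201,201) is oblong, (205,148) is square and (150,179) is round.
- Pink or purple decoys: (190,240), (168,213) and (152,249).
- Clamp: green, at about (293,172), with the fence at the left and the black post at (361,199).
- Jar: (367,146).

In the scene view the oblong candidate is at (312,261), the square die at (242,293) and the round die at (319,343). My choice is (201,201), which I'll check in a close crop.

```bash
cat > h.py <<'E'
import numpy as np,cv2,pickle
from bench import *
def ray(c,uv):
    K=c["K"];P=c["pose"];d=P[:3,:3]@np.array([(uv[0]-K[0,2])/K[0,0],(uv[1]-K[1,2])/K[1,1],1]);return P[:3,3],d/np.linalg.norm(d)
def onz(c,uv,z):
    o,d=ray(c,uv);return o+d*(z-o[2])/d[2]
def tri(c1,p1,c2,p2):
    o1,d1=ray(c1,p1);o2,d2=ray(c2,p2)
    t=np.linalg.lstsq(np.c_[d1,-d2],o2-o1,rcond=None)[0];a=o1+t[0]*d1;b=o2+t[1]*d2
    return (a+b)/2,np.linalg.norm(a-b)
def proj(c,p):
    q=np.linalg.inv(c["pose"])@np.r_[p,1];return (c["K"]@q[:3]/q[2])[:2]
def down(yaw):  # tool x axis at yaw deg, z down
    a=np.radians(yaw);c,s=np.cos(a),np.sin(a);return np.array([[c,s,0],[s,-c,0],[0,0,-1.]])
E
python3 - <<'E'
from h import *
d=pickle.load(open("c0.pkl","rb"))
for n in("top","scene"):
    c=d[n];hsv=cv2.cvtColor(c["color"],cv2.COLOR_BGR2HSV)
    m=cv2.inRange(hsv,(50,90,20),(90,255,200));
    cs,_=cv2.findContours(cv2.morphologyEx(m,cv2.MORPH_CLOSE,np.ones((9,9))),0,2)
    for k in cs:
        M=cv2.contourArea(k)
        ce=k.mean((0,1))
        if M>2000 and ce[0]>100: 
            r=cv2.minAreaRect(k);print(n,r)
            for b in cv2.boxPoints(r):print(b,onz(c,b,20).round(1))
    # oblong die: gray mask
    x0,y0,w=( (180,185,40) if n=="top" else (290,240,45))
    g=hsv[y0:y0+w,x0:x0+w]; mm=cv2.inRange(g,(0,0,90),(180,60,255))
    cs,_=cv2.findContours(mm,0,2);k=max(cs,key=cv2.contourArea)+[x0,y0];r=cv2.minAreaRect(k);print(n,"die",r,cv2.contourArea(k))
    for b in cv2.boxPoints(r):print(b,onz(c,b,12).round(1))
t=d["top"]["color"];s=d["scene"]["color"]
a=cv2.resize(t[120:260,130:290],(480,420),interpolation=2);b=cv2.resize(s[240:330,270:350],(320,420),interpolation=2)
cv2.imwrite("pics/crop1.png",np.hstack([a,b]))
cv2.imwrite("pics/crop2.png",np.hstack([cv2.resize(t[130:215,230:380],(800,450),interpolation=2)[:, :]]))
E
```

```text
top ((292.8699035644531, 172.16915893554688), (107.077880859375, 44.60896682739258), 11.003539085388184)
[236.05798 183.84462] [511.3 131.9  20. ]
[244.57251 140.05577] [657.9 105.2  20. ]
[349.68182 160.4937 ] [ 586.8 -237.1   20. ]
[341.1673  204.28255] [ 443.6 -204.1   20. ]
top die ((198.48077392578125, 200.59616088867188), (5.491251468658447, 17.454336166381836), 11.309932708740234) 69.5
[194.07693 208.61539] [432.1 267.4  12. ]
[197.5 191.5] [488.  257.9  12. ]
[202.88461 192.57693] [484.4 240.2  12. ]
[199.46155 209.69232] [428.6 249.9  12. ]
scene die ((311.0754699707031, 256.7641296386719), (7.829551696777344, 28.845714569091797), 74.05460357666016) 166.0
[296.13208 256.96222] [483.2 221.2  12. ]
[323.86792 249.03772] [413.6 233.3  12. ]
[326.01886 256.56604] [418.6 252.2  12. ]
[298.28302 264.49054] [487.6 240.1  12. ]
```

View pics/crop1.png

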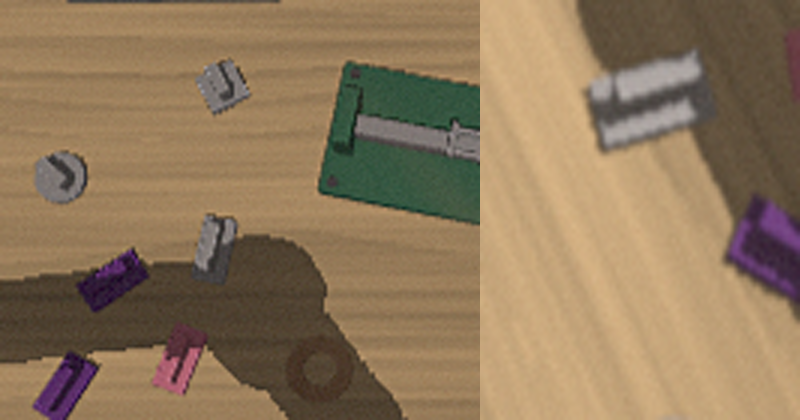

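View pics/crop2.png

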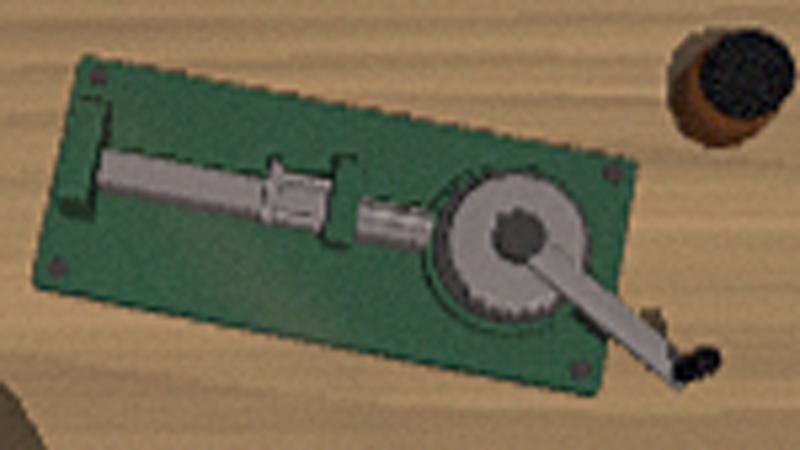

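The crop confirms it: the die at top (201,202) / scene (312,261) is grey steel with an oblong base and its spine along the length. The other two grey dies are square and round, and the decoys are pink or purple. The second crop shows the rail running from the green fence (85,150) past the jaw (340,200), with the lever axis at (520,238) and the black post at (700,362). Clamp yaw is about -11.6°. Next I'll take closer wrist views of the die and the clamp.

```bash
cat >> h.py <<'E'
def wray(c,s,uv):
    K=c["K"];q=np.array([(uv[0]-K[0,2])/K[0,0],(uv[1]-K[1,2])/K[1,1]]);r=np.linalg.norm(q)
    v=np.r_[q/max(r,1e-9)*np.sin(r),np.cos(r)];H=c["hand_eye"]
    return s["ee_pos"]+s["tool_rot"]@H[:3,3], s["tool_rot"]@H[:3,:3]@v
def wonz(c,s,uv,z):
    o,d=wray(c,s,uv);return o+d*(z-o[2])/d[2]
def wproj(c,s,p):
    H=c["hand_eye"];q=H[:3,:3].T@(s["tool_rot"].T@(np.asarray(p)-s["ee_pos"])-H[:3,3]);K=c["K"]
    a=np.arctan2(np.hypot(q[0],q[1]),q[2]);n=q[:2]/max(np.hypot(q[0],q[1]),1e-9)
    return np.array([K[0,2]+K[0,0]*a*n[0],K[1,2]+K[1,1]*a*n[1]])
def snap(name):
    s=sense();c=read_camera("wrist");pickle.dump((s,c),open(name+".pkl","wb"));cv2.imwrite(f"pics/{name}.png",c["color"]);return s,c
E
python3 - <<'E'
from h import *
move_ptp([450,242,200],down(170)); dwell(.2); s,c=snap("wdie"); print(s["t"],s["ee_pos"])
for yaw in (78.4,258.4):
  for p in([568,36,200],[568,36,83],[440,-220,110]): print(yaw,p,solve_ik(p,down(yaw)))
move_ptp([555,-50,290],down(168)); dwell(.2); s2,c2=snap("wclamp"); print(s2["t"],s2["ee_pos"])
cv2.imwrite("pics/w1.png",np.hstack([c["color"][60:350,120:400],c2["color"][:290]]))
print(c2["color"].shape)
E
```

```text
2.125 [449.66511451 242.9784216  200.00583613]
78.4 [568, 36, 200] [ -9.72891166  20.4608931    4.21789431 103.34268106  -1.771771
  56.25992304 -16.39194331]
78.4 [568, 36, 83] [ -9.78128015  29.43363629   4.37857924 107.85292295  -3.16368678
  42.8286277  -15.24476467]
78.4 [440, -220, 110] [  9.88603337  21.07020897  16.05511936 118.1110874   -8.56352462
  41.8912533   19.71390623]
258.4 [568, 36, 200] [ 44.88577656  42.42185859 -74.48784994 101.59688884  43.42109329
  71.02680677 126.78914991]
258.4 [568, 36, 83] [ 13.03246755  31.70597071 -24.812768   107.03143929  18.12669624
  45.1458059  146.95968064]
258.4 [440, -220, 110] [ -31.74196129   49.18320789   77.67066683  119.20776481  -56.37549718
   62.61178146 -117.15824698]
3.6 [554.81765529 -48.20425181 289.63205163]
(384, 512, 3)
```

View pics/w1.png

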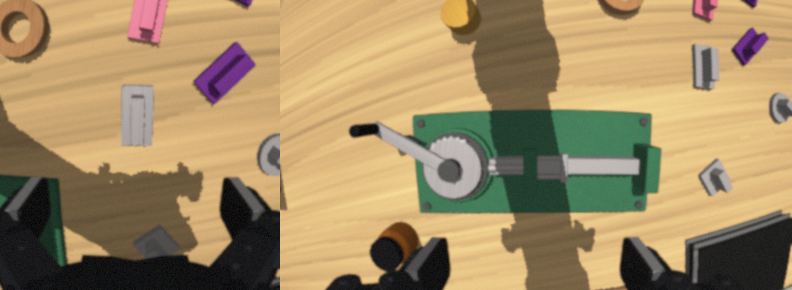

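In the left picture (wdie) the oblong die stands upright at about (257,175) with its length along image rows. In the right picture (wclamp) the green plate's corners are near (134,115), (371,113), (365,211) and (140,212). The rail is at row ~166 and ends at the fence (column ~358), the lever axis is at (171,171), and the post leans outward to (74,131).

```bash
python3 - <<'E'
from h import *
s,c=pickle.load(open("wdie.pkl","rb"));im=c["color"]
hsv=cv2.cvtColor(im,cv2.COLOR_BGR2HSV);x0,y0=230,130
m=cv2.inRange(hsv[y0:220,x0:285],(0,0,40),(180,60,255))
k=max(cv2.findContours(m,0,2)[0],key=cv2.contourArea)
print("die rect",cv2.minAreaRect(k+[x0,y0]))
P=np.array([wonz(c,s,p,12)[:2] for p in (k+[x0,y0]).reshape(-1,2)],np.float32);r=cv2.minAreaRect(P);print("die z12",r)
B=cv2.boxPoints(r);print(B.round(1).tolist())
d=pickle.load(open("c0.pkl","rb"))
s,c=pickle.load(open("wclamp.pkl","rb"));im=c["color"];hsv=cv2.cvtColor(im,cv2.COLOR_BGR2HSV)
m=cv2.inRange(hsv,(50,90,20),(90,255,255));m[:95]=0;m[230:]=0;m[:,:110]=0;m[:,385:]=0
m=cv2.morphologyEx(m,cv2.MORPH_OPEN,np.ones((3,3)));
P=np.argwhere(m>0)[:,::-1]
k=np.vstack(cv2.findContours(m,0,2)[0]).reshape(-1,2)
W=np.array([wonz(c,s,p,20)[:2] for p in k],np.float32)
r=cv2.minAreaRect(W);print("clamp z20 rect",r)
# robust: edges
a=np.radians(78.4)
for it in range(2):
    u=np.array([np.cos(a),np.sin(a)]);v=np.array([u[1],-u[0]])
    q=W@np.c_[u,v]; mid=np.median(q[:,0])
    sel=abs(q[:,0]-(q[:,0].max()+q[:,0].min())/2)<110
    lo=sel&(q[:,1]<q[sel,1].min()+6);hi=sel&(q[:,1]>q[sel,1].max()-6)
    f=[np.polyfit(q[t,0],q[t,1],1) for t in(lo,hi)]; print("edge slopes",f)
    a-=np.arctan((f[0][0]+f[1][0])/2)
u=np.array([np.cos(a),np.sin(a)]);v=np.array([u[1],-u[0]]);q=W@np.c_[u,v]
print("yaw y axis",np.degrees(a),"y ext",q[:,0].min(),q[:,0].max(),"x ext",q[:,1].min(),q[:,1].max())
e0=q[abs(q[:,0]-q[:,0].min())<8]
# rail: gray band between columns 295..350
for z in(50,):
  R=[]
  for x in range(300,352,3):
    col=hsv[150:185,x];t=np.where((col[:,1]<60)&(col[:,2]>60))[0]
    if len(t)>3: R+= [np.r_[wonz(c,s,(x,150+t.min()-.5),z)[:2],wonz(c,s,(x,150+t.max()+.5),z)[:2]]]
  R=np.array(R);w=np.linalg.norm(R[:,:2]-R[:,2:],axis=1);C=(R[:,:2]+R[:,2:])/2
  print("rail width",w.round(1),"x in clamp axes",(C@v).round(1),"y",(C@u).round(1)[[0,-1]],"yaw",np.degrees(np.arctan2(*(C[-1]-C[0])[::-1])))
# black post
mk=cv2.inRange(hsv[115:145,60:110],(0,0,0),(180,255,45));kk=max(cv2.findContours(mk,0,2)[0],key=cv2.contourArea)+[60,115];print("post px",cv2.minAreaRect(kk),kk[:,0].min(0),kk[:,0].max(0))
o=np.array([548.9,-55.9])
big=cv2.resize(im[90:230,50:390],(800,330),interpolation=2);cv2.imwrite("pics/clampbig.png",big)
E
```

```text
die rect ((256.7262268066406, 174.9388427734375), (31.429597854614258, 60.343448638916016), 1.9749339818954468)
die z12 ((451.9515686035156, 245.35691833496094), (35.47358322143555, 69.75753784179688), 78.65626525878906)
[[414.29998779296875, 234.8000030517578], [482.70001220703125, 221.10000610351562], [489.6000061035156, 255.89999389648438], [421.20001220703125, 269.6000061035156]]
clamp z20 rect ((554.6951904296875, -42.529144287109375), (358.4955749511719, 143.74034118652344), 78.5338134765625)
edge slopes [array([-3.75340982e-03,  4.81272611e+02]), array([-7.08534091e-03,  6.22985500e+02])]
edge slopes [array([2.45931461e-03, 4.81206331e+02]), array([-1.68502972e-03,  6.22971926e+02])]
yaw y axis 78.68832266934395 y ext -112.22072988710198 246.30616467789565 x ext 480.25899923784937 624.1859108472418
rail width [25.2 25.3 25.3 25.3 25.4 25.4 26.8 25.5 25.5 25.6 25.6 25.6 25.7 25.8
 25.8 24.5 24.6 24.6] x in clamp axes [551.7 551.7 551.7 551.7 551.7 551.6 552.3 551.6 551.6 551.5 551.5 551.4
 551.4 551.4 551.3 551.9 551.9 551.8] y [121.5 191.8] yaw 78.60879174396278
post px ((83.953857421875, 129.6307830810547), (9.426639556884766, 26.543434143066406), 82.87498474121094) [ 71 125] [ 97 135]
```

View pics/clampbig.png

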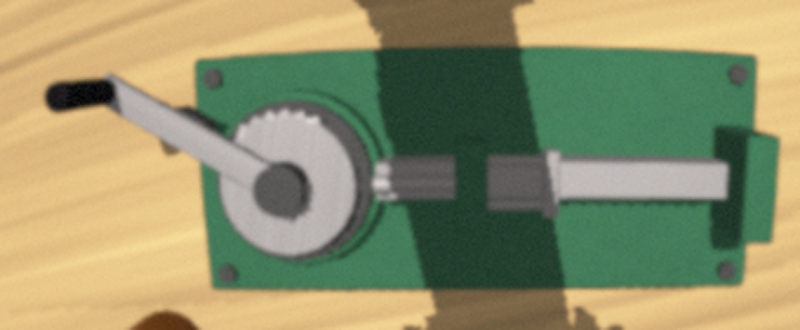

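The clamp close-up shows the bright rail top spanning (560–728, 165–198) with its shaded -x side above it. The fence is at (745,190) and the post's top end at (52,97). The die is consistent with its stated size (69.8 x 35.5), so I'll pick it now and refine the rail position while hovering.

```bash
python3 - <<'E'
from h import *
R=down(168.7)
move_ptp([452,245.4,90],R); move_straight([452,245.4,15],rate=80)
dwell(.2);s=sense();print(s["ee_pos"],s["ft_force"])
grip(0.0,60);s=sense();print(s["grip_width"],s["finger_force"],s["ft_force"])
move_straight([452,245.4,150],rate=120);dwell(.2);s=sense();print(s["t"],s["grip_width"],s["finger_force"],s["ft_force"])
# rail mid (yaw 78.6), y=100 ; estimate origin
u=np.array([np.cos(np.radians(78.6)),np.sin(np.radians(78.6))]);v=np.array([u[1],-u[0]])
p=np.array([549.9,-51])+95*u+3*v;print("rail mid est",p)
move_ptp([*p,190],down(78.6));dwell(.3);s,c=snap("wrail");print(s["t"],s["ee_pos"],s["ft_force"])
d=pickle.load(open("c0.pkl","rb"))
T=read_camera("top");S=read_camera("scene");pickle.dump((T,S),open("c1.pkl","wb"))
# rail top in the first overhead pictures: bright gray pixels near rail
for n in("top","scene"):
    q=d[n];h=cv2.cvtColor(q["color"],cv2.COLOR_BGR2HSV);o=[]
    for t in range(62,140,4):
        row=[]
        for xx in np.arange(-20,20.1,.5):
            w=np.array([548.9,-55.9])+t*u+xx*v; z=proj(q,np.r_[w,50])
            px=cv2.getRectSubPix(q["color"].astype(np.float32),(1,1),tuple(map(float,z)))[0,0]
            row.append(px[2]-0.0*px[1])
        row=np.array(row);o.append(row)
    o=np.array(o);print(n,o.mean(0)[::4].round(0))
cv2.imwrite("pics/wr.png",c["color"])
E
```

```text
[452.42723057 245.58262421  15.53418593] [ 0.42832135 -0.7524281  -0.07397653]
0.1498789336849003 59.338974952697754 [-0.6653247  -0.28371356  2.86350806]
8.4667 0.15285717548759997 58.44679892063141 [-0.98240764 -0.51707092 -4.41266169]
rail mid est [571.61826086  41.53278957]
9.7167 [571.21929582  42.78335017 189.80570099] [ 0.37263659  0.28326118 -4.19178079]
top [ 58.  59.  63.  70.  78.  89. 106. 123. 129. 127. 126. 127. 127. 129.
 127. 116.  85.  50.  47.  54.  55.]
scene [ 72.  71.  71.  71.  71.  82. 109. 139. 151. 153. 153. 153. 153. 153.
 153. 146. 122.  84.  55.  46.  46.]
```

View pics/wr.png

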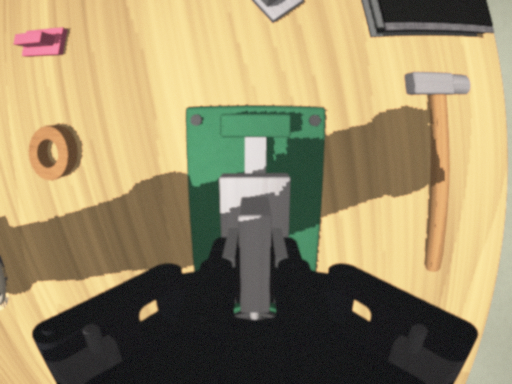

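The wrist view shows the die held by its spine, with the front edge of its base at row 176, columns 219–290 (centre ~254.5). The rail is beyond it at columns 244–267, the fence's near top edge is at row 137, and the plate corners are at (187,108) and (325,108).

```bash
python3 - <<'E'
from h import *
s,c=pickle.load(open("wrail.pkl","rb"));im=c["color"];hsv=cv2.cvtColor(im,cv2.COLOR_BGR2HSV)
a=np.radians(78.6);u=np.array([np.cos(a),np.sin(a)]);v=np.array([u[1],-u[0]]);o=np.array([548.9,-55.9])
def cl(uv,z): w=wonz(c,s,uv,z)[:2]-o; return np.array([w@v,w@u]).round(1)
def edges(row,x0,x1):
    t=np.where((hsv[row,x0:x1,1]<60)&(hsv[row,x0:x1,2]>100))[0];return x0+t.min()-.5,x0+t.max()+.5
for r in(145,155,165): e=edges(r,230,285);print("rail",r,e,[cl((x,r),50) for x in e])
for r in(180,190): e=edges(r,205,300);print("die",r,e,[cl((x,r),s["ee_pos"][2]-3) for x in e])
r0=[np.where(hsv[150:200,x,1]<60)[0].min()+150 for x in(226,283)];print("die front",r0,cl((226,r0[0]-.5),s["ee_pos"][2]-3),cl((283,r0[1]-.5),s["ee_pos"][2]-3))
w=s["ee_pos"][:2]-o;print("ee clamp",w@v,w@u)
m=cv2.inRange(hsv,(50,90,20),(90,255,255))
for r in(120,160,200):
    t=np.where(m[r,170:340])[0]+170;print("plate",r,t.min(),t.max(),cl((t.min()-.5,r),20),cl((t.max()+.5,r),20))
t=np.where(m[90:130,205])[0]+90;print("plate far",cl((205,t.min()-.5),20))
print("fence px col 255",hsv[108:150,240,2].tolist())
for r in(113.5,137):print("fence z80",cl((255,r),80))
print("rail end z50",cl((255,137),50))
E
```

```text
rail 145 (np.float64(243.5), np.float64(266.5)) [array([ -7., 140.]), array([ 14.7, 140.1])]
rail 155 (np.float64(243.5), np.float64(266.5)) [array([ -7.1, 130.4]), array([ 14.8, 130.5])]
rail 165 (np.float64(243.5), np.float64(266.5)) [array([ -7.1, 120.8]), array([ 15. , 120.9])]
die 180 (np.float64(217.5), np.float64(290.5)) [array([-15.1, 135.2]), array([ 21.4, 135.4])]
die 190 (np.float64(218.5), np.float64(287.5)) [array([-14.7, 130.1]), array([ 20.1, 130.2])]
die front [np.int64(174), np.int64(173)] [-10.8 138.5] [ 17.5 139.2]
ee clamp 2.373473794863976 101.14801624215
plate 120 187 323 [-68.5 164.6] [ 76.1 165.3]
plate 160 188 321 [-68.5 121.7] [ 75.4 122.3]
plate 200 190 319 [-68.4  77. ] [75.6 77.6]
plate far [-48.4 177.3]
fence px col 255 [144, 152, 151, 140, 119, 100, 113, 135, 151, 156, 156, 156, 157, 155, 156, 157, 157, 155, 154, 156, 157, 155, 156, 157, 157, 159, 154, 143, 134, 138, 146, 155, 153, 157, 158, 157, 156, 155, 158, 157, 155, 156]
fence z80 [  3.7 169.6]
fence z80 [  3.8 149.7]
rail end z50 [  3.8 147.7]
```

Measured from one another, the rail centre lies at x≈+3.2 and the fence at y≈149.7 in my working frame, and the die sits about 2.7 mm ahead in the hand. I'll place it with the TCP at (3.2, 97.5).

```bash
cat >> h.py <<'E'
A=np.radians(78.6);U=np.array([np.cos(A),np.sin(A)]);V=np.array([U[1],-U[0]]);O=np.array([548.9,-55.9])+3.0*V-0.8*U
def C2W(x,y): return O+x*V+y*U
E
python3 - <<'E'
from h import *
p=np.array([548.9,-55.9])+3.2*V+97.5*U
move_straight([*p,90],rate=120);dwell(.3);s=sense();e=p-s["ee_pos"][:2];print("err",e)
move_straight([*(p+e),73],rate=60)
print(move_straight([*(p+e),62],rate=12,until_force=3));s=sense();print(s["t"],s["ee_pos"],s["ft_force"],(s["ee_pos"][:2]-p))
snap("wplace0")
grip(0.45);dwell(.2);s=sense();print(s["grip_width"],s["finger_force"],s["ft_force"])
move_straight([*(p+e),190],rate=150);dwell(.2);s,c=snap("wplace");print(s["t"],s["ee_pos"])
S=read_camera("scene")["color"]
cv2.imwrite("pics/place.png",np.hstack([c["color"][80:330,130:380],cv2.resize(S[110:250,170:280],(350,446))[:250] if 0 else cv2.resize(S[120:245,170:295],(250,250),interpolation=2)]))
E
```

```text
err [-0.40340157 -0.07446039]
True
12.25 [570.83855684  38.94329374  65.10035663] [-0.8213007   0.24818354  5.38275676] [-0.4699016  -0.10064229]
0.4546591445345028 0.0 [ 0.187986   -0.91218463  0.1412541 ]
14.0583 [570.18009271  38.89709644 188.85652867]
```

View pics/place.png

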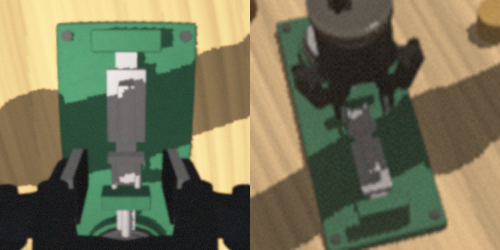

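The die stands on the rail, centred across it and clear of both the fence and the jaw. In the wrist crop it spans columns 106–145 with the rail at 116–137, and there are gaps at both ends. Next I'll grip the post and advance to 0.8 rad, where at most three clicks can have passed, logging the force.

```bash
cat >> h.py <<'E'
AX=C2W(0,-100);TH0=np.radians(240)+A-np.pi/2
def post(q,r=120.): t=TH0-q;return AX+r*np.array([np.cos(t),np.sin(t)])
def prot(q): return down(np.degrees(TH0-q)-180)
def reading(n=6):
    F=[];P=[]
    for _ in range(n): dwell(.02);s=sense();F.append(s["ft_force"]);P.append(s["ee_pos"])
    F=np.mean(F,0);p=np.mean(P,0);d=p[:2]-AX;t=np.arctan2(d[1],d[0]);q=(TH0-t+np.pi)%(2*np.pi)-np.pi
    tg=np.array([np.sin(t),-np.cos(t)])   # advancing direction
    return q,-F[:2]@tg,F[:2]@(d/np.linalg.norm(d)),np.linalg.norm(d),F[2],s
E
python3 - <<'E'
from h import *
s,c=pickle.load(open("wclamp.pkl","rb"));print("post",post(0),"proj",wproj(c,s,np.r_[post(0),124]),wproj(c,s,np.r_[post(0),70]),"seen 71..97,125..135")
d=pickle.load(open("c0.pkl","rb"))
for n,(x0,y0,x1,y1) in dict(top=(350,190,372,208),scene=(215,80,235,105)).items():
    g=cv2.cvtColor(d[n]["color"],cv2.COLOR_BGR2GRAY)[y0:y1,x0:x1];y,x=np.where(g<40);print(n,proj(d[n],np.r_[post(0),124]),proj(d[n],np.r_[post(0),70]),x.min()+x0,x.max()+x0,y.min()+y0,y.max()+y0)
for q in np.linspace(0,1.3,6): print(q,solve_ik([*post(q),90],prot(q)))
E
```

```text
post [ 452.55952977 -245.31763478] proj [ 71.95000984 130.35181067] [ 93.92661698 127.66858208] seen 71..97,125..135
top [362.97433449 196.7917022 ] [358.11884824 199.31870467] 356 364 196 201
scene [224.45897189  85.66069281] [225.80612053  98.80735485] 224 227 87 99
0.0 [ 14.78706717  24.76161576  12.9467188  115.54044581  -8.29895333
  40.5520645   -8.49729399]
0.26 [ 10.8930925   22.54407117  15.55926512 119.54294905  -9.39721303
  39.03862303 -23.65700827]
0.52 [  6.18501702  20.66266775  17.9044432  122.87077914 -10.1881952
  37.8284194  -40.10992047]
0.78 [  0.96660345  19.31562215  19.82430414 125.23117829 -10.74124421
  37.00551059 -57.72119258]
1.04 [ -4.52933943  18.71917263  21.47857728 126.39513325 -11.35478974
  36.64443762 -75.92521928]
1.3 [-10.19837364  19.05414128  23.3618678  126.25163509 -12.4773701
  36.81080216 -93.82721087]
```

```bash
python3 - <<'E'
from h import *
q0=0.02
grip(0.7); move_ptp([*post(q0),190],prot(q0)); move_straight([*post(q0),90],rate=100)
grip(0.0,60);dwell(.2)
q,f,fr,r,fz,s=reading();print("gripped",s["t"],s["grip_width"],s["finger_force"],[round(x,2) for x in(q,f,fr,r,fz)])
L=[];qc=q0
while qc<0.8:
    qc+=0.02;move_straight([*post(qc),90],rot=prot(qc),rate=25)
    q,f,fr,r,fz,s=reading(5);L.append((qc,q,f,fr,r,fz))
    if np.hypot(f,fr)>35: print("STOP");break
L=np.array(L);np.save("L1.npy",L);print(s["t"],s["grip_width"]);print(L[:,:5].round(3))
E
```

```text
gripped 17.6 0.16737868070082723 59.15853202342987 [np.float64(0.01), np.float64(3.95), np.float64(0.45), np.float64(119.93), np.float64(4.59)]
30.6 0.16518128904391405
[[4.00000e-02 3.40000e-02 3.51100e+00 7.57000e-01 1.19945e+02]
 [6.00000e-02 5.40000e-02 3.81100e+00 3.96000e-01 1.19951e+02]
 [8.00000e-02 7.50000e-02 3.88500e+00 9.36000e-01 1.19979e+02]
 [1.00000e-01 9.50000e-02 3.83400e+00 4.47000e-01 1.19977e+02]
 [1.20000e-01 1.15000e-01 3.45400e+00 8.66000e-01 1.19990e+02]
 [1.40000e-01 1.35000e-01 3.77200e+00 1.08600e+00 1.20007e+02]
 [1.60000e-01 1.55000e-01 3.80600e+00 7.60000e-01 1.20023e+02]
 [1.80000e-01 1.75000e-01 3.98100e+00 8.96000e-01 1.20022e+02]
 [2.00000e-01 1.95000e-01 4.00800e+00 1.21100e+00 1.20062e+02]
 [2.20000e-01 2.15000e-01 4.01900e+00 6.56000e-01 1.20049e+02]
 [2.40000e-01 2.35000e-01 3.74600e+00 1.15000e+00 1.20062e+02]
 [2.60000e-01 2.55000e-01 3.58800e+00 8.85000e-01 1.20092e+02]
 [2.80000e-01 2.75000e-01 3.85600e+00 8.95000e-01 1.20113e+02]
 [3.00000e-01 2.95000e-01 3.83000e+00 8.71000e-01 1.20117e+02]
 [3.20000e-01 3.15000e-01 4.09800e+00 5.98000e-01
[... 826 characters left out ...]
9e+02]
 [6.00000e-01 5.92000e-01 4.98900e+00 7.57000e-01 1.20289e+02]
 [6.20000e-01 6.10000e-01 5.97500e+00 9.83000e-01 1.20295e+02]
 [6.40000e-01 6.26000e-01 6.94000e+00 1.03400e+00 1.20310e+02]
 [6.60000e-01 6.45000e-01 7.26000e+00 1.17900e+00 1.20335e+02]
 [6.80000e-01 6.77000e-01 3.07800e+00 6.50000e-01 1.20379e+02]
 [7.00000e-01 6.96000e-01 3.31200e+00 1.22200e+00 1.20382e+02]
 [7.20000e-01 7.14000e-01 4.58500e+00 7.53000e-01 1.20360e+02]
 [7.40000e-01 7.33000e-01 4.70600e+00 9.33000e-01 1.20358e+02]
 [7.60000e-01 7.52000e-01 4.72900e+00 9.81000e-01 1.20376e+02]
 [7.80000e-01 7.72000e-01 5.28800e+00 9.66000e-01 1.20386e+02]
 [8.00000e-01 7.92000e-01 4.94300e+00 1.08500e+00 1.20405e+02]]
```

There are clear drops at 0.45 and 0.67 rad, so teeth 1 and 2 are passed. Teeth 3 and 4 should come at about 0.89 and 1.11, and tooth 5 at about 1.33. I'll continue to 1.19 rad.

```bash
python3 - <<'E'
from h import *
L=[];qc=0.80
while qc<1.185:
    qc+=0.02;move_straight([*post(qc),90],rot=prot(qc),rate=25)
    q,f,fr,r,fz,s=reading(5);L.append((qc,q,f,fr,r,fz))
    if np.hypot(f,fr)>35: print("STOP");break
L=np.array(L);print(L[:,:5].round(3))
dwell(.5);q,f,fr,r,fz,s=reading();print(s["t"],q,f,fr,fz,s["grip_width"],s["finger_force"])
T=read_camera("top")["color"];S=read_camera("scene")["color"];W=read_camera("wrist")["color"]
cv2.imwrite("pics/fin.png",np.hstack([cv2.resize(S[80:260,150:300],(375,450),interpolation=2),cv2.resize(T[130:220,230:315],(425,450),interpolation=2)]))
E
```

```text
[[  0.82    0.811   5.287   1.005 120.406]
 [  0.84    0.829   6.314   0.891 120.418]
 [  0.86    0.846   7.09    0.984 120.438]
 [  0.88    0.864   7.072   1.052 120.439]
 [  0.9     0.897   3.015   1.218 120.476]
 [  0.92    0.916   3.685   0.732 120.476]
 [  0.94    0.933   4.618   0.445 120.466]
 [  0.96    0.952   5.072   0.72  120.485]
 [  0.98    0.972   5.104   1.342 120.479]
 [  1.      0.992   5.319   1.263 120.489]
 [  1.02    1.011   5.681   1.139 120.489]
 [  1.04    1.03    5.629   1.009 120.514]
 [  1.06    1.048   6.577   0.492 120.51 ]
 [  1.08    1.065   7.231   0.64  120.532]
 [  1.1     1.083   8.213   1.346 120.546]
 [  1.12    1.109   5.888   1.139 120.563]
 [  1.14    1.132   4.12    1.157 120.564]
 [  1.16    1.151   4.937   0.831 120.54 ]
 [  1.18    1.17    5.054   0.583 120.568]
 [  1.2     1.19    5.528   0.413 120.566]]
37.8667 1.189701413306378 5.822349314526613 0.5308903530780864 14.471138543006797 0.16722217921958954 60.29991030693054
```

View pics/fin.png

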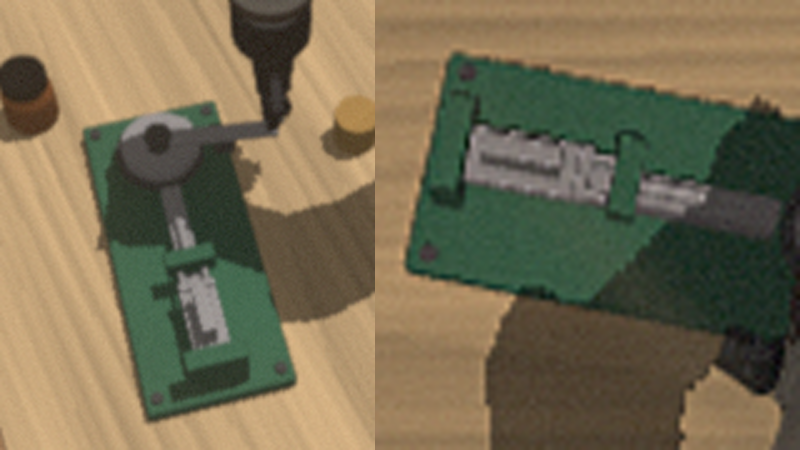

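Four drops have been felt, at 0.45, 0.67, 0.88 and 1.10 rad. The lever is held at 1.19 rad, short of tooth 5 at about 1.33. Both views show the die upright on the rail, against the fence at (465,155) in the right half, with the jaw pad pressing on its other end.

```bash
python3 -c "
from bench import *
print(hand_in())"
```

```text
the job is handed in; nothing more can be done
None
```

The oblong die stands on the rail, nipped against the fence; the lever was advanced exactly four clicks and is still held at 1.19 rad, and the job was handed in at about 38 s (no verdict shown).

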